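# Level the sprung assembly board and keep the spirit level pressed on it

## Robot

A 6-joint arm with a two-finger parallel gripper is mounted at the origin on the work surface; the furniture and walls round the work are solid. World frame = base frame: x ahead of the robot, y to its left, z up, the work surface at z = 0. Lengths are in mm, angles in rad, forces in N, time in s.
With the tool pointing down it reaches from about 225 to 725 mm from the base axis. Payload 3.1 kg.
Tool frame: the origin (TCP) lies midway between the tips of the shut fingers; the grasp point (between the pads) lies env.pinch_z behind it (env.pinch_z is the distance from the TCP to the grasp point, in mm); z points along the fingers, y is the line along which they close (so a half turn about z gives the same grasp; the last joint's range is limited). The gripper opens to 85 mm and grips with 20 to 120 N. Pads are 22 mm wide; open, the fingers measure 114 mm over their backs; the gripper's body (76 mm by 85 mm) begins 54 mm behind the grasp point. The pads swing forward as they close: fully open they stand 13 mm farther back than shut.
Start: joints at [1.004, 0.048, 0.099, 1.622, 0, 1.443], TCP at [223.054, 475.252, 231.312] pointing down, gripper open.
Joint ranges: [-2.91, 2.91], [-0.99, 1.94], [-1.21, 1.42], [-2.12, 2.29], [-1.49, 1.47], [-3.14, 3.14]. Speed limits (rad/s): [2.79, 2.79, 3.14, 3.14, 3.14, 3.14].

## Interface

Orientations are given as a unit quaternion [x, y, z, w].
In Python, from plant import env gives the robot as it stands. The module is installed in compiled form; this text tells all that it offers.
- The arm moves only by the tool move_arm, never from a script. Its argument "increments" is a list that holds one entry, the list of rows, each a list of 5 numbers: the shift along the tool's x, y, z in m, then the turn about the tool's z in degrees, then the opening, from 0 (shut) to 1 (fully open). A call has exactly 5 rows; each row shifts and turns the commanded pose from where the row before left it, along the tool's axes as they then stand; what a row does not reach is not made up. A row lasts 1/8 s, in which the tool goes at most 62.5 mm and 10.7 degrees, less where a joint would pass 70% of its speed; a pose out of reach is approached as far as the arm can. A call is refused whole if a number of a shift passes 0.0625 or a number of a turn 10.7, either way. A call with a gripper value outside its range is refused whole. The fingers move at their own pace and stop on an object; "grip_force" is the grip in N (left out, the last holds). Time passes only in rows, so rows that do not move let the fingers close, or fill a call up. It gives the time, the measured TCP pose, the force, the opening and the grip force at its end, in the units of the state.
- env.get_state(): the state, without advancing time (a new reading comes with each control period).
- env.camera(name): name is "scene" or "side" or "wrist"; returns (picture, depth): 400x640x3 uint8, red, green, blue; 400x640 float32, mm along the optical axis (not along the pixel's ray), 0 where there is no reading.
- env.camera_info(name): a dict with "vfov" (degrees; the focal length in pixels is half the picture's height over the tangent of half this angle, whatever the lens; pixels are square), "cx", "cy" (the principal point, pixels), "k1" (the pictures are not rectified: a ray, as slopes to the right and down, at radius r is drawn at 1 + k1 r^2 times it, then the intrinsics apply), "rvec" (rotation vector, rad) and "tvec" (3), from world to camera coordinates, as OpenCV has them. Camera axes: x right, y down, z forward; pixel columns grow to the right and rows downward; lengths in mm; the calibration is good to about 2 mm. A picture is of the moment at which its call begins: read the wrist's pose just before it. camera_info takes no time and is no camera call; for the wrist camera it gives the pose at the moment of the call.
- env.sign_off(): hands the job in; it is judged then, once.
The state is a dict: "time_s": time; "qpos": joint angles; "joint_velocities": joint speeds; "tau": joint torques, N m; "tool_pos": TCP position; "tcp_rot": TCP orientation; "contact_force": force on the tool from outside, world axes, zero at the start; "wrist_torque": the same for the moment, N m; "opening": opening from 0.0 (shut) to 1.0 (fully open); "gripper_force": force on a finger pad.
Only numpy, scipy, OpenCV 4.12 (cv2) and the standard library are available. Lean on these libraries where they do the work, as an engineer would, in place of code of your own. Each camera call takes 0.05 s, during which the arm holds its last target. There are 200 camera calls.

## Task

Lay the yellow spirit level lengthwise on the plywood assembly board, midway between the hinged end and the red knob, then turn the knob of the levelling foot until the bubble stands between the two black lines while the level is pressed down. The board is sprung and sits home on its foot only under pressure, so only the pressed reading counts: finish while pressing the level firmly straight down on the board with the bubble centred, touching nothing else, and keep pressing without letting go. Leave the other things on the bench where they are.

Things in the scene. Friction and masses are not known exactly. Their poses are not given: they have to be found in the camera images.
- level: yellow box-section spirit level, 180 long x 28 wide x 40 mm high, 0.3 kg, lying loose on the bench right way up at the start. Origin: centre of its underside; x along its length, z up. Balanced near its middle; grip it across the 28 mm width at the dark rubber pads (x = -65 to +5 mm). A green vial, 64 mm long, stands 8 mm proud of the top between x = +13 and +77 mm.
- level_press (a point): point on the flat top of the level (z = 40 mm), 30 mm from its middle on the side away from the vial: the place to press
- vial_mid (a point): top of the vial midway between its two black lines, 45 mm from the middle of the level, 48 mm above its underside; x along the level's length
- bubble_mid (a point): centre of the pale bubble, 15 mm long, in the green vial. It floats towards the higher end of the level: 5 mm of travel for every 0.01 rad of slope (vial radius 0.5 m), at most 24 mm either way, and settles within about 1 s. The black lines stand 12.5 mm either side of vial_mid, so the bubble is between them while it is within 5 mm of vial_mid.
- board: plywood board 120 x 300 x 18 mm with aluminium edges and two inlaid tracks, lengthwise along its y. It is hinged at its +y end: origin on the hinge line, 9 mm under the top face; the board reaches from y = -290 mm (foot end) to +10 mm. Steel hinge cheeks outside its edges at the hinge end stand about level with the top face. At the start the foot end is too low when pressed.
- board_spot (a point): point on the top face of the board, about 50 mm above the bench, on its centre line, 95 mm from the hinge line and 160 mm from the knob's axis: the middle of the level belongs about here, its length along this point's y (either way round); z is square to the board
- knob_grip (a point): middle of the red knurled knob of the levelling foot, on its upright axis 255 mm from the hinge line: 44 mm across, 28 mm high, it begins 20 mm above the board's top face on a brass collar of 32 mm. Turned clockwise seen from above it raises the foot end of the board, 0.0157 rad of board slope (4 mm at the foot) for every rad of turn; between 1.3 and 3.1 rad clockwise are needed from the start. It stays where it is left (friction 0.08 N m).
- board_seat (a joint): how far the sprung board is pressed home on its rubber foot, rad: 0 floating on its spring (also with the level lying on the spot), 0.021 pressed home (the foot end 5 mm lower than floating, at any setting of the knob). A steady 3 to 5 N down on the level seats it; 8 to 15 N is firm. Part way it springs back, so make sure that the force lasts after the board has stopped moving. The reading is noisy (about 0.01 rad).
- plane: iron smoothing plane, 247 x 60 x 104 mm, a bystander; origin at the centre of its underside
- stain: cream tin, 67 mm across, 105 mm high, a bystander; origin under it
- tin_wax: dark brown tin, 96 mm across, 52 mm high, a bystander; origin under it

How it is judged:
By the outcome, as a careful person would: the job done as asked, in the order asked, and still so for the second after the job is handed in, while the arm keeps its last pose, push and grip.
It also fails if it takes over 64 s, if anything falls off the work surface, if the arm or the gripper's body presses on something with over 40 N, if the wrist force passes 120 N, or if a joint passes its speed limit or range.

## Working session

There is one attempt and no reset: what is moved stays moved. The work goes in short steps, Python scripts to look and compute and a tool call to move; the robot and the scene stay as the last step left them, time stands still between calls to the robot, and variables do not carry over. Pictures are saved under pics/ and viewed, at most 10 in all, crops included, and the job is handed in when it is done.

Besides the shell and the picture viewer there is one more tool, called after "Request:" as a command line: name --argument value ..., lists and objects as JSON in quotes. move_arm: Moves the arm, as the interface text tells. Its arguments: {"type":"object","properties":{"increments":{"type":"array"},"grip_force":{"type":"number"}},"required":["increments"]}

```bash
mkdir -p pics; ls; cat > h.py <<'E'
import numpy as np, cv2
from plant import env
from scipy.spatial.transform import Rotation as R
def cam(n):
    i=env.camera_info(n); p,d=env.camera(n); return p,d,i
def K(i,shape=(400,640)):
    f=shape[0]/2/np.tan(np.radians(i['vfov'])/2); return f
def rays(i,uv):
    uv=np.atleast_2d(np.array(uv,float)); f=K(i)
    s=(uv-[i['cx'],i['cy']])/f; u=s.copy()
    for _ in range(20): u=s/(1+i['k1']*(u**2).sum(1,keepdims=True))
    Rm=cv2.Rodrigues(np.array(i['rvec'],float))[0]; t=np.array(i['tvec'],float).ravel()
    return -Rm.T@t, np.c_[u,np.ones(len(u))]@Rm   # dir has unit optical depth
def onz(i,uv,z):
    c,d=rays(i,uv); return c+d*((z-c[2])/d[:,2])[:,None]
def withdepth(i,uv,dep):
    c,d=rays(i,uv); return c+d*np.asarray(dep)[:,None]
def save(n,p): cv2.imwrite(n,p[:,:,::-1])
E
python3 - <<'E'
from h import *
print(env.pinch_z); print(env.get_state())
P=[]
for n in ['scene','side','wrist']:
    p,d,i=cam(n); print(n,i); np.savez('pics/'+n+'0.npz',p=p,d=d,**{k:np.array(v) for k,v in i.items()}); save('pics/'+n+'0.png',p)
E
```

```text
pics
18.700000000000003
{'time_s': 0.0, 'qpos': array([1.00415128e+00, 4.87353970e-02, 9.75475904e-02, 1.62201210e+00,
       4.72654269e-06, 1.44298992e+00]), 'joint_velocities': array([-0.00022688, -0.00163705, -0.00040317, -0.00044582, -0.00016054,
        0.00163594]), 'tau': array([ 7.22753830e-04, -3.38784671e+01,  3.20013392e+01,  2.05416471e-02,
       -1.39247040e-04,  8.89589330e-06]), 'tool_pos': array([222.73656933, 474.70881932, 230.09997865]), 'tcp_rot': array([ 2.17662746e-01,  9.76023301e-01, -1.12926132e-03, -4.11179083e-04]), 'contact_force': array([-0.1026916 , -0.23178411, -0.34340493]), 'wrist_torque': array([-0.0015793 , -0.02246074,  0.01155036]), 'gripper_force': 0.0, 'opening': 1.0004047308218038}
scene {'vfov': 55.14495660171105, 'cx': 318.9966433772041, 'cy': 196.07218788598632, 'k1': 0.004345486707580226, 'rvec': array([ 2.18054204, -0.96896637,  0.41388956]), 'tvec': array([-360.43365262,  258.52979776,  947.55851528])}
side {'vfov': 46.73770686883154, 'cx': 315.72791420162406, 'cy': 202.98922818606965, 'k1': -0.07596747272289142, 'rvec': array([ 1.26415017,  2.13321959, -1.00988854]), 'tvec': array([ 268.8003885 , -170.05095098, 1451.94748617])}
wrist {'vfov': 64.77150151324291, 'cx': 324.72222365912904, 'cy': 199.31606341699674, 'k1': -0.040749943756507666, 'rvec': array([-2.44735279, -1.55607253, -0.21244195]), 'tvec': array([-523.8553148 ,  -36.96338236,  377.51851731])}
```

View pics/scene0.png

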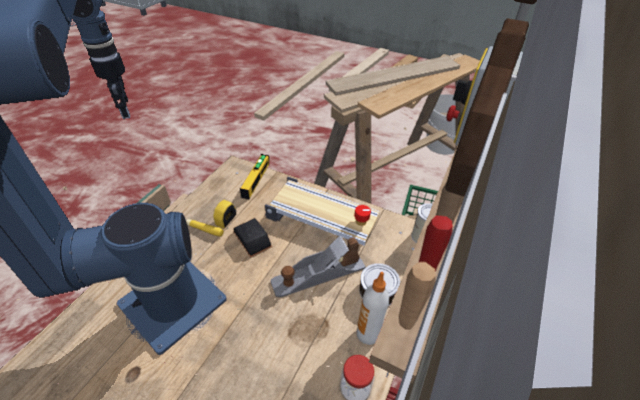

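View pics/side0.png

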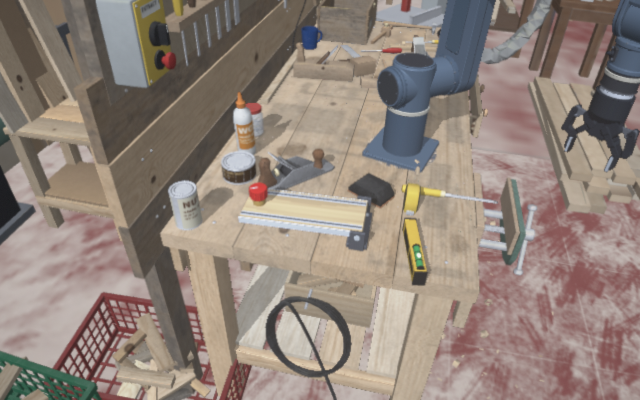

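The scene view shows the level at about (255,177) with the vial at the far end, the board from hinge (275,205) to knob (362,213), and the plane in front of it. The side view shows the level at (415,250), the board at (240–370, 190–245), and the knob at (258,192).

```bash
cat > m1.py <<'E'
from h import *
def ld(n):
    z=np.load('pics/'+n+'.npz'); return z['p'],z['d'],{k:z[k] for k in ['vfov','cx','cy','k1','rvec','tvec']}
def cloud(p,d,i,mask):
    v,u=np.nonzero(mask&(d>0)); return withdepth(i,np.c_[u,v],d[v,u]),np.c_[u,v]
E
python3 - <<'E'
from m1 import *
for n,roiL,roiB in [('scene0',(235,150,275,202),(262,175,385,245)),('side0',(395,212,432,288),(235,178,375,252))]:
    p,d,i=ld(n); h=cv2.cvtColor(p,cv2.COLOR_RGB2HSV); H,S,V=[h[...,k].astype(int) for k in range(3)]
    def roi(r):
        m=np.zeros(d.shape,bool); m[r[1]:r[3],r[0]:r[2]]=1; return m
    for nm,m in [('yel',roi(roiL)&(H>20)&(H<33)&(S>150)&(V>100)),('green',roi(roiL)&(H>40)&(H<90)&(S>90)),('red',roi(roiB)&((H<6)|(H>172))&(S>170)&(V>80))]:
        P,uv=cloud(p,d,i,m)
        print(n,nm,len(P), 'med',np.median(P,0).round(1),'z pct',np.percentile(P[:,2],[5,50,95]).round(1))
        if nm=='yel':
            T=P[(P[:,2]>34)&(P[:,2]<46)]; r=cv2.minAreaRect(T[:,:2].astype(np.float32)); print('  top rect',r,len(T))
        if nm=='red':
            T=P[P[:,2]>P[:,2].max()-6]; print('  top',T.mean(0),cv2.minEnclosingCircle(T[:,:2].astype(np.float32)))
    P,uv=cloud(p,d,i,roi(roiB))
    T=P[(P[:,2]>40)&(P[:,2]<60)]; 
    print(' board',cv2.minAreaRect(T[:,:2].astype(np.float32)),np.percentile(T[:,2],[5,50,95]))
    A=np.c_[T[:,:2],np.ones(len(T))]; print(np.linalg.lstsq(A,T[:,2],rcond=None)[0])
    # bench level check
    P,uv=cloud(p,d,i,roi((120,300,180,350)) if n=='scene0' else roi((300,200,330,215))); print('bench?',np.median(P,0))
E
```

```text
scene0 yel 285 med [410.9 171.7  38. ] z pct [11.9 38.  41.6]
  top rect ((431.87646484375, 184.11639404296875), (170.12306213378906, 26.66990852355957), 26.562253952026367) 218
scene0 green 44 med [473.4 201.1  45.2] z pct [40.2 45.2 48.1]
scene0 red 191 med [ 475.6 -210.7   90.9] z pct [73.8 90.9 93.9]
  top [ 481.5435039  -206.65917036   92.01401287] ((482.5539245605469, -206.80316162109375), 22.405460357666016)
 board ((449.5734558105469, -92.30409240722656), (148.5859375, 311.70654296875), 17.359760284423828) [42.53506509 46.92044242 51.53576859]
[-2.00507740e-03  2.22013371e-02  4.99397401e+01]
bench? [-73.38734906 -35.92079589  11.68457154]
  return _methods._mean(a, axis=axis, dtype=dtype,
  ret = um.true_divide(
Traceback (most recent call last):
IndexError: index -1 is out of bounds for axis 0 with size 0
```

View pics/wrist0.png

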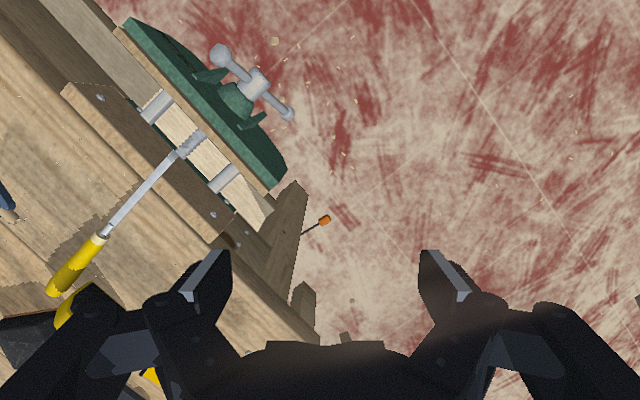

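The wrist view shows the fingers at the bottom and floor and vice beyond; it does not yet show the work. Next I get the camera's place on the tool and a side-view check.

```bash
python3 - <<'E' 2>&1
from m1 import *
s=env.get_state(); i=env.camera_info('wrist'); c,d=rays(i,[[320,200],[420,200],[320,300]])
T=R.from_quat(s['tcp_rot']); print('cam in tool',T.inv().apply(c-s['tool_pos']),'\nrays',T.inv().apply(d))
p,d,i=ld('side0'); print('depth frac',(d>0).mean(), d.max())
h=cv2.cvtColor(p,cv2.COLOR_RGB2HSV).astype(int); H,S,V=h[...,0],h[...,1],h[...,2]
for nm,(x0,y0,x1,y1),m,z in [('yel',(395,212,432,288),(H>20)&(H<33)&(S>130),40),('green',(395,240,432,285),(H>40)&(H<90)&(S>90),45),('red',(240,175,275,206),((H<6)|(H>172))&(S>150),88)]:
    mm=np.zeros(m.shape,bool); mm[y0:y1,x0:x1]=m[y0:y1,x0:x1]; v,u=np.nonzero(mm); print(nm,len(u))
    if len(u): 
        q=onz(i,np.c_[u,v],z)[:,:2]; print(q.mean(0),cv2.minAreaRect(q.astype(np.float32)), np.median(d[v,u]))
E
```

```text
cam in tool [ 6.72673536e+01  5.62038121e-02 -1.41738727e+02] 
rays [[-0.27437388 -0.01533265  0.96161992]
 [-0.27427761  0.30293966  0.96176545]
 [-0.5808225  -0.01525517  0.87490315]]
depth frac 0.971671875 3999.6453
yel 425
[426.44144792 177.72025635] ((444.0537109375, 186.06842041015625), (187.14939880371094, 31.835426330566406), 26.118927001953125) 1070.9537
green 89
[476.63646843 204.49140485] ((474.8614807128906, 204.25070190429688), (59.884620666503906, 14.414010047912598), 25.987287521362305) 1015.4729
red 228
[ 500.36240294 -196.53449439] ((499.6565246582031, -198.80661010742188), (68.10008239746094, 38.6697998046875), 29.557384490966797) 1121.7963
```

```bash
cat > plan.py <<'E'
from h import *
def yawx(s):
    x=R.from_quat(s['tcp_rot']).apply([1,0,0]); return np.degrees(np.arctan2(x[1],x[0]))
def plan(tgt,yaw,n,op,turn=None):
    s=env.get_state(); p=s['tool_pos']; y=yawx(s)
    t=-(yaw-y) ; t=(t+180)%360-180 if turn is None else turn
    d=(np.array(tgt)-p)/n
    print('from',p.round(1),'yawx',round(y,1),'turn',round(t,1),'q6',np.degrees(s['qpos'][5]).round(1), 'step',np.linalg.norm(d).round(1),(t/n).round(1))
    rows=[]
    for k in range(n):
        a=np.radians(y-k*t/n); x=np.array([np.cos(a),np.sin(a)]); yv=np.array([np.sin(a),-np.cos(a)])
        rows.append([round(float(d[:2]@x)/1000,4),round(float(d[:2]@yv)/1000,4),round(float(-d[2])/1000,4),round(t/n,2),op])
    for k in range(0,n,5): print(rows[k:k+5])
E
python3 -c "
from plan import *
plan([426,180,135],206.6,10,1)"
```

```text
from [222.8 474.9 230.4] yawx 154.9 turn -51.7 q6 82.7 step 37.1 -5.2
[[-0.0309, -0.0181, 0.0095, np.float64(-5.17), 1], [-0.0292, -0.0208, 0.0095, np.float64(-5.17), 1], [-0.0272, -0.0233, 0.0095, np.float64(-5.17), 1], [-0.025, -0.0257, 0.0095, np.float64(-5.17), 1], [-0.0225, -0.0278, 0.0095, np.float64(-5.17), 1]]
[[-0.0199, -0.0297, 0.0095, np.float64(-5.17), 1], [-0.0172, -0.0314, 0.0095, np.float64(-5.17), 1], [-0.0143, -0.0328, 0.0095, np.float64(-5.17), 1], [-0.0113, -0.034, 0.0095, np.float64(-5.17), 1], [-0.0081, -0.0349, 0.0095, np.float64(-5.17), 1]]
```

Request:
move_arm --increments '[[[-0.031,-0.018,0.0095,-5.2,1],[-0.029,-0.021,0.0095,-5.2,1],[-0.027,-0.023,0.0095,-5.2,1],[-0.025,-0.026,0.0095,-5.2,1],[-0.0225,-0.028,0.0095,-5.2,1]]]' --grip_force 40

```text
time_s: 0.78
tool_pos: [324.8, 326.5, 183.1]
tcp_rot: [-0.009, 1.0, -0.0, -0.0]
contact_force: [-0.3, 0.8, 0.3]
opening: 0.999
gripper_force: 0.0
```

Request:
move_arm --increments '[[[-0.02,-0.03,0.0095,-5.2,1],[-0.017,-0.0315,0.0095,-5.2,1],[-0.0145,-0.033,0.0095,-5.2,1],[-0.0115,-0.034,0.0095,-5.2,1],[-0.008,-0.035,0.0095,-5.2,1]]]'

```text
time_s: 1.4
tool_pos: [427.2, 178.9, 135.6]
tcp_rot: [-0.234, 0.972, 0.0, -0.0]
contact_force: [0.0, 0.2, 0.5]
opening: 0.996
gripper_force: 0.0
```

```bash
cat > look.py <<'E'
import sys; from plan import *
n=sys.argv[1]; s=env.get_state(); p,d,i=cam('wrist'); print(s['time_s'],s['tool_pos'].round(1),round(yawx(s),1))
np.savez('pics/'+n+'.npz',p=p,d=d,**{k:np.array(v) for k,v in i.items()}); save('pics/'+n+'.png',p)
E
python3 look.py w1
```

```text
1.4 [427.2 178.9 135.6] -153.0
```

View pics/w1.png

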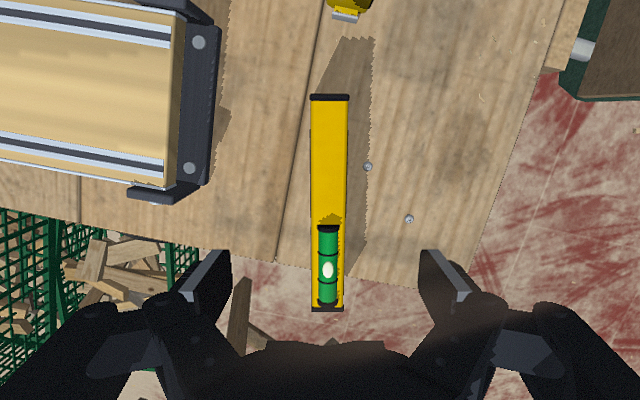

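The wrist view shows the level upright in the picture, u about 312–347, from (330,97) to (328,310), bubble at (328,270). The board's hinge end is at upper left, with rail edges at v about 5–45 and 135–180.

```bash
python3 - <<'E'
from m1 import *
p,d,i=ld('w1'); h=cv2.cvtColor(p,cv2.COLOR_RGB2HSV).astype(int); H,S,V=h[...,0],h[...,1],h[...,2]
m=np.zeros(d.shape,bool); m[90:315,300:360]=1; m&=((H>20)&(H<33)&(S>150)&(V>120))
P,uv=cloud(p,d,i,m); print(np.percentile(P[:,2],[5,50,95]))
T=P[np.abs(P[:,2]-np.median(P[:,2]))<4]; print(len(T),cv2.minAreaRect(T[:,:2].astype(np.float32)))
g=np.zeros(d.shape,bool); g[220:315,310:350]=1; g&=(H>45)&(H<85)&(S>100)
v,u=np.nonzero(g); q=onz(i,np.c_[u,v],46); print('green',cv2.minAreaRect(q[:,:2].astype(np.float32)))
print('ends',onz(i,[[330,94],[328,311]],40))
# board pts: light blue/white edge rails; print fit
b=np.zeros(d.shape,bool); b[0:210,0:215]=1; P,uv=cloud(p,d,i,b); k=(P[:,2]>40)&(P[:,2]<60)
T=P[k]; A=np.c_[T[:,:2],np.ones(len(T))]; print(np.linalg.lstsq(A,T[:,2],rcond=None)[0],np.median(T[:,2]),len(T))
e=cv2.Canny(p,60,150); L=cv2.HoughLinesP(e[0:200,0:180],1,np.pi/360,60,minLineLength=100,maxLineGap=8)
for l in L[:,0]:
    w=onz(i,[l[:2],l[2:]],50); dd=w[0]-w[1]; print(l,w[:,:2].round(1).tolist(),np.degrees(np.arctan2(dd[1],dd[0])).round(2))
E
```

```text
[37.78601696 39.05413612 40.25065149]
5456 ((436.72711181640625, 185.1058349609375), (172.30921936035156, 27.388612747192383), 26.459348678588867)
green ((474.86669921875, 204.56024169921875), (68.46190643310547, 14.377625465393066), 26.747928619384766)
ends [[355.32748287 144.92844218  40.        ]
 [516.00758468 225.92436165  40.        ]]
[-2.73824923e-03  1.65012543e-02  5.04971000e+01] 49.26405638788577 32135
[  0 158 169 189] [[507.6, -58.3], [470.5, 68.3]] -73.65
[  3   7 174  34] [[403.1, -80.0], [368.3, 34.7]] -73.14
[  1 149 149 176] [[500.4, -59.0], [467.9, 51.4]] -73.63
[  1 143 166 173] [[495.8, -59.9], [459.9, 62.2]] -73.62
[  0  21 173  48] [[412.7, -79.8], [376.8, 37.2]] -72.94
[  0 130 167 160] [[486.5, -62.7], [450.4, 59.6]] -73.55
[  4   0 170  26] [[398.5, -80.5], [364.9, 30.5]] -73.14
[  0  14 169  41] [[408.3, -80.9], [373.9, 33.2]] -73.2
[  0 136 163 165] [[490.9, -61.7], [455.3, 58.1]] -73.43
[  0 160 133 186] [[509.2, -58.0], [480.9, 42.8]] -74.31
```

Request:
move_arm --increments '[[[-0.0027,0.0018,0.035,0.5,1],[0,0,0.035,0,1],[0,0,0.03,0,1],[0,0,0.02,0,1],[0,0,0.009,0,1]]]'

```text
time_s: 2.08
tool_pos: [426.9, 182.5, 5.6]
tcp_rot: [-0.228, 0.974, -0.0, -0.002]
contact_force: [0.5, -0.1, 0.6]
opening: 0.999
gripper_force: 0.0
```

Request:
move_arm --increments '[[[0,0,0,0,0],[0,0,0,0,0],[0,0,0,0,0],[0,0,0,0,0],[0,0,0,0,0]]]' --grip_force 40

```text
time_s: 2.7
tool_pos: [429.6, 183.0, 8.5]
tcp_rot: [-0.228, 0.974, -0.0, 0.001]
contact_force: [0.1, -0.8, 5.0]
opening: 0.323
gripper_force: 41.6
```

Request:
move_arm --increments '[[[0,0,0,0,0],[0,0,0,0,0],[0,0,-0.005,0,0],[0,0,-0.01,0,0],[0,0,-0.02,0,0]]]'

```text
time_s: 3.32
tool_pos: [426.6, 182.3, 41.2]
tcp_rot: [-0.228, 0.974, -0.0, -0.002]
contact_force: [0.3, -0.2, -2.8]
opening: 0.322
gripper_force: 40.7
```

```bash
python3 -c "
from plan import *
plan([444.5,-54,150],-73.4,10,0)"
```

```text
from [426.6 182.3  41.2] yawx -153.6 turn -80.2 q6 -11.5 step 26.1 -8.0
[[0.0089, -0.022, -0.0109, np.float64(-8.02), 0], [0.0119, -0.0205, -0.0109, np.float64(-8.02), 0], [0.0146, -0.0187, -0.0109, np.float64(-8.02), 0], [0.0171, -0.0164, -0.0109, np.float64(-8.02), 0], [0.0192, -0.0139, -0.0109, np.float64(-8.02), 0]]
[[0.021, -0.0111, -0.0109, np.float64(-8.02), 0], [0.0223, -0.008, -0.0109, np.float64(-8.02), 0], [0.0232, -0.0049, -0.0109, np.float64(-8.02), 0], [0.0236, -0.0016, -0.0109, np.float64(-8.02), 0], [0.0236, 0.0017, -0.0109, np.float64(-8.02), 0]]
```

Request:
move_arm --increments '[[[0.009,-0.022,-0.02,-8,0],[0.012,-0.0205,-0.02,-8,0],[0.0145,-0.0185,-0.02,-8,0],[0.017,-0.0165,-0.012,-8,0],[0.019,-0.014,-0.012,-8,0]]]'

```text
time_s: 3.95
tool_pos: [436.9, 64.1, 126.7]
tcp_rot: [-0.549, 0.836, 0.0, -0.0]
contact_force: [-0.1, -0.8, -2.5]
opening: 0.321
gripper_force: 40.7
```

Request:
move_arm --increments '[[[0.021,-0.011,-0.01,-8,0],[0.0225,-0.008,-0.01,-8,0],[0.023,-0.005,-0.005,-8,0],[0.0235,-0.0015,0,-8,0],[0.0235,0.0015,0,-8,0]]]'

```text
time_s: 4.58
tool_pos: [445.7, -53.7, 151.3]
tcp_rot: [0.802, -0.597, -0.0, 0.0]
contact_force: [-1.0, -0.2, -2.1]
opening: 0.321
gripper_force: 40.7
```

```bash
python3 look.py w2
```

```text
4.575 [445.7 -53.7 151.3] -73.4
```

View pics/w2.png

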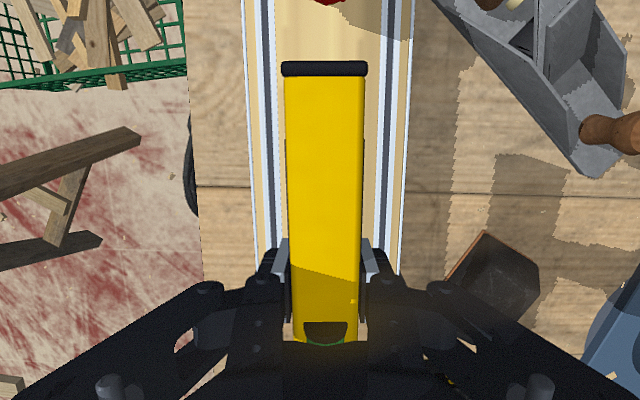

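The wrist view shows the gripped level running (325,68)–(325,340), parallel with the board rails (left edge about u=240–258, right edge about 413–400); the knob just shows at (330,0).

```bash
python3 - <<'E'
from m1 import *
from plan import yawx
p,d,i=ld('w2'); s=env.get_state(); T=R.from_quat(s['tcp_rot'])
e=cv2.Canny(p,60,150); e[:,:225]=0; e[:,430:]=0; e[250:]=0
L=cv2.HoughLinesP(e,1,np.pi/360,60,minLineLength=110,maxLineGap=10)
o=[]
for l in L[:,0]:
    z=50
    lev=280<l[0]<370 and 280<l[2]<370
    w=onz(i,[l[:2],l[2:]],151.3-8.5+41 if lev else 49); w=T.inv().apply(w-s['tool_pos']); a=w[np.argsort(w[:,0])]
    dd=a[1]-a[0]; o.append((a[0,1]-a[0,0]*dd[1]/dd[0],np.degrees(np.arctan2(dd[1],dd[0])),lev,l.tolist()))
for r in sorted(o,key=lambda r:r[0]): print(round(r[0],1),round(r[1],2),r[2:])
print(T.inv().apply(onz(i,[[325,63]],183)-s['tool_pos']))
h=cv2.cvtColor(p,cv2.COLOR_RGB2HSV).astype(int);m=((h[...,0]<6)|(h[...,0]>172))&(h[...,1]>150); m[20:]=0; m[:,:280]=0;m[:,380:]=0
v,u=np.nonzero(m); print(v.max(),T.inv().apply(onz(i,[[np.mean(u[v==v.max()]),v.max()]],97)-s['tool_pos']),np.median(d[m]))
E
```

```text
-61.3 0.48 (np.False_, [241, 8, 252, 219])
-59.2 0.3 (np.False_, [243, 0, 256, 242])
-51.7 0.32 (np.False_, [256, 54, 265, 244])
-46.9 0.14 (np.False_, [260, 0, 271, 248])
-42.4 0.27 (np.False_, [267, 0, 275, 218])
-37.7 0.27 (np.False_, [274, 8, 281, 225])
-14.7 -0.31 (np.True_, [283, 76, 289, 234])
10.4 -0.63 (np.True_, [356, 247, 358, 122])
42.8 -0.26 (np.False_, [378, 247, 387, 27])
52.7 -0.6 (np.False_, [393, 188, 401, 0])
59.8 -0.59 (np.False_, [400, 220, 411, 3])
61.8 -0.57 (np.False_, [403, 211, 414, 3])
[[ 82.09069633  -1.41070125 -31.62320786]]
4 [[124.77372043  -1.18325102  54.50311911]] 195.79533
```

Request:
move_arm --increments '[[[0,0,0.03,0,0],[0,0,0.028,0,0],[0,0,0.02,0,0],[0,0,0.01,0,0],[0,0,0.003,0,0]]]'

```text
time_s: 5.25
tool_pos: [445.6, -52.8, 59.8]
tcp_rot: [0.8, -0.599, -0.001, 0.0]
contact_force: [-0.7, -0.4, -1.4]
opening: 0.32
gripper_force: 40.8
```

Request:
move_arm --increments '[[[0,0,0.001,0,0],[0,0,0.001,0,0],[0,0,0.001,0,0],[0,0,0,0,0],[0,0,0,0,0]]]'

```text
time_s: 5.88
tool_pos: [447.0, -53.6, 58.4]
tcp_rot: [0.8, -0.599, 0.001, -0.0]
contact_force: [-0.1, -2.1, 4.6]
opening: 0.323
gripper_force: 41.6
```

Request:
move_arm --increments '[[[0,0,0,0,0.7],[0,0,0,0,0.7],[0,0,0,0,0.7],[0,0,-0.03,0,0.7],[0,0,-0.05,0,0.7]]]'

```text
time_s: 6.5
tool_pos: [444.1, -52.5, 135.6]
tcp_rot: [0.801, -0.599, -0.003, 0.001]
contact_force: [1.3, -0.6, -0.1]
opening: 0.702
gripper_force: 0.0
```

```bash
python3 look.py w3; python3 - <<'E'
from m1 import *
from plan import *
p,d,i=ld('w3'); h=cv2.cvtColor(p,cv2.COLOR_RGB2HSV).astype(int); H,S,V=h[...,0],h[...,1],h[...,2]
m=((H>20)&(H<33)&(S>150)&(V>110)); n,lab,st,ce=cv2.connectedComponentsWithStats(m.astype(np.uint8)); k=1+st[1:,4].argmax(); print(st[k],ce[k])
P,uv=cloud(p,d,i,lab==k); T=P[np.abs(P[:,2]-np.median(P[:,2]))<4]; print(np.median(P[:,2]),cv2.minAreaRect(T[:,:2].astype(np.float32)))
plan([445.7+.2857*22,-53.7-.958*22,150],0,20,0,turn=180)
E
```

```text
6.5 [444.1 -52.5 135.6] -73.6
[ 297   86   47  256 8513] [320.00458123 185.7711735 ]
86.96924270602813 ((447.1156311035156, -48.977088928222656), (27.780057907104492, 172.19729614257812), 16.380844116210938)Traceback (most recent call last):
  File "<stdin>", line 6, in <module>
  File "plan.py", line 8, in plan
    print('from',p.round(1),'yawx',round(y,1),'turn',round(t,1),'q6',np.degrees(s['qpos'][5]).round(1), 'step',np.linalg.norm(d).round(1),(t/n).round(1))
                                                                                                                                          ^^^^^^^^^^^
AttributeError: 'float' object has no attribute 'round'
```

View pics/w3.png

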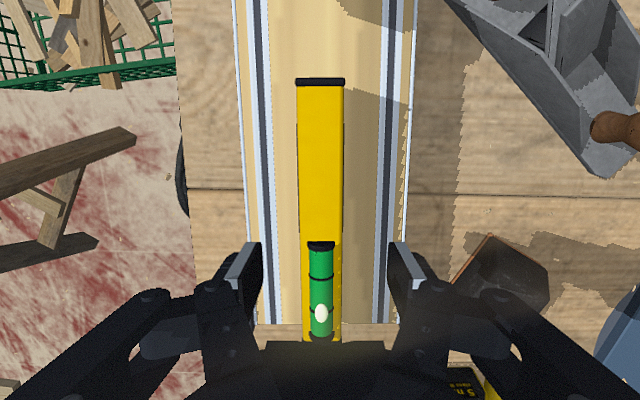

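The level lies lengthwise on the board, u about 320. The bubble at (321,313) sits at the hinge-end line (lines at v≈277 and 312), so the foot end is still low. Now I measure bubble, level end and knob.

```bash
sed -i 's/(t\/n).round(1)/round(float(t\/n),1)/; s/round(t\/n,2)/round(float(t\/n),2)/' plan.py
cat > bub.py <<'E'
from m1 import *
def bubble(name,x0,y0,x1,y1,zt,show=True):
    p,d,i=ld(name); h=cv2.cvtColor(p,cv2.COLOR_RGB2HSV).astype(int); H,S,V=[h[y0:y1,x0:x1,k] for k in range(3)]
    g=(H>45)&(H<85)&(S>100)&(V>60); b=(S<90)&(V>170)
    v,u=np.nonzero(g); hull=np.zeros(g.shape,np.uint8); cv2.fillConvexPoly(hull,cv2.convexHull(np.c_[u,v].astype(np.int32)),1)
    b&=hull>0; vb,ub=np.nonzero(b); print('green rows',v.min()+y0,v.max()+y0,'bubble',ub.mean()+x0,vb.mean()+y0,vb.min()+y0,vb.max()+y0,len(vb))
    c=int(round(np.median(u))); 
    col=h[y0:y1,x0+c-6:x0+c-3,2].mean(1), h[y0:y1,x0+c+4:x0+c+7,2].mean(1)
    print('dark rows',[r+y0 for r in range(y1-y0) if min(col[0][r],col[1][r])<70])
    return i,(ub.mean()+x0,vb.mean()+y0)
E
python3 - <<'E'
from bub import *
from plan import *
i,b=bubble('w3',306,240,338,342,96)
u=np.array([.2857,-.958])
q=onz(i,[b,(320,277),(320,312),(320,245)],95)[:,:2]; print('along',(q@u).round(1))
c=onz(i,[(297,79),(344,79),(320,79)],88)[:,:2]; print('end',c, c@u, 'spot',np.array([442.7,-48.5])@u)
s=env.get_state(); print('tcp',s['tool_pos'][:2]@u, 'q6',np.degrees(s['qpos'][5]))
k=np.array([489.7,-201.3]); plan([*k,200],-73.4,5,1,turn=0)
E
```

```text
green rows 249 336 bubble 320.65989847715736 312.70050761421317 303 322 197
dark rows [241, 242, 243, 244, 245, 246, 247, 248, 249, 250, 251, 278, 279, 280, 337, 338, 339, 340, 341]
along [116.3 143.3 116.8 165.7]
end [[ 484.61851659 -131.34054844]
 [ 459.10826358 -138.83751528]
 [ 472.13278924 -134.99434464]] [264.2797556  264.17357054 264.21292005] spot 172.94239
tcp 179.78029303340125 q6 -121.70517561285382
from [449.  -53.8 144.7] yawx -73.6 turn 0 q6 -121.7 step 32.5 0.0
[[0.0306, 0.0005, -0.0111, 0.0, 1], [0.0306, 0.0005, -0.0111, 0.0, 1], [0.0306, 0.0005, -0.0111, 0.0, 1], [0.0306, 0.0005, -0.0111, 0.0, 1], [0.0306, 0.0005, -0.0111, 0.0, 1]]
```

```bash
python3 look.py w4; python3 - <<'E'
from bub import *
i,b=bubble('w4',300,225,345,342,96)
E
```

```text
6.55 [449.  -53.8 144.7] -73.6
green rows 248 332 bubble 327.7741935483871 308.747311827957 300 318 186
dark rows [240, 241, 242, 243, 244, 245, 246, 247, 248, 249, 276, 277, 332, 333, 334, 335, 336, 337, 338, 339, 340, 341]
```

Request:
move_arm --increments '[[[0.0305,0.0005,-0.011,0,1],[0.0305,0.0005,-0.004,0,1],[0.0305,0.0005,0,0,1],[0.0305,0.0005,0,0,1],[0.0305,0.0005,0,0,1]]]'

```text
time_s: 7.22
tool_pos: [486.8, -200.9, 151.5]
tcp_rot: [0.801, -0.599, -0.0, -0.0]
contact_force: [0.0, -0.6, 0.8]
opening: 0.997
gripper_force: 0.0
```

```bash
python3 look.py w5; python3 - <<'E'
from bub import *
from plan import *
p,d,i=ld('w5'); h=cv2.cvtColor(p,cv2.COLOR_RGB2HSV).astype(int)
m=((h[...,0]<6)|(h[...,0]>172))&(h[...,1]>130)&(h[...,2]>60); n,lab,st,ce=cv2.connectedComponentsWithStats(m.astype(np.uint8))
for k in range(1,n):
    if st[k,4]>400:
        P,uv=cloud(p,d,i,lab==k); zt=np.percentile(P[:,2],95); T=P[P[:,2]>zt-4]
        print(st[k],ce[k],zt,cv2.minEnclosingCircle(T[:,:2].astype(np.float32)),T.mean(0),np.percentile(P[:,2],2))
s=env.get_state(); print(s['tool_pos'],s['contact_force'],yawx(s))
E
```

```text
7.225 [ 486.8 -200.9  151.5] -73.6
[ 291  170   66   70 3245] [323.77380586 205.06718028] 92.89521900887135 ((490.697021484375, -206.15106201171875), 22.561161041259766) [ 490.49251399 -207.09532789   91.69774668] 73.1846100078075
[ 487.69266712 -204.70499713  151.26375912] [ 1.76952216 -3.44955718  0.17713621] -73.79907292119869
```

View pics/w5.png

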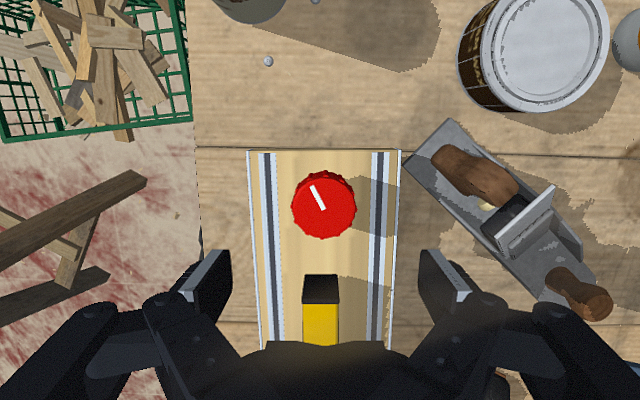

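Knob at (324,205) in the picture, about (490.6,-206.3), top z≈93, with clear space to the plane at right and the level end at (320,285). I descend with the fingers partly open.

Request:
move_arm --increments '[[[0.0022,-0.0023,0.02,0,0.78],[0,0,0,0,0.78],[0,0,0,0,0.78],[0,0,0,0,0.78],[0,0,0,0,0.78]]]'

```text
time_s: 7.9
tool_pos: [489.9, -201.6, 133.1]
tcp_rot: [0.801, -0.599, 0.001, -0.0]
contact_force: [0.6, -0.0, 1.3]
opening: 0.778
gripper_force: 0.0
```

```bash
python3 look.py w6; python3 - <<'E'
from bub import *
from plan import *
p,d,i=ld('w6'); h=cv2.cvtColor(p,cv2.COLOR_RGB2HSV).astype(int)
m=((h[...,0]<6)|(h[...,0]>172))&(h[...,1]>130)&(h[...,2]>60); n,lab,st,ce=cv2.connectedComponentsWithStats(m.astype(np.uint8))
s=env.get_state(); T=R.from_quat(s['tcp_rot'])
for k in range(1,n):
    if st[k,4]>400:
        P,uv=cloud(p,d,i,lab==k); zt=np.percentile(P[:,2],95); Q=P[P[:,2]>zt-4]
        c,r=cv2.minEnclosingCircle(Q[:,:2].astype(np.float32)); print(st[k],zt,c,r,'tool',T.inv().apply(np.array([*c,zt])-s['tool_pos']))
print(s['tool_pos'],s['qpos'][5])
E
```

```text
7.9 [ 489.9 -201.6  133.1] -73.6
[ 292  177   73   76 3861] 92.79120163024362 (490.51837158203125, -206.57034301757812) 22.823532104492188 tool [ 4.92040284  0.75830006 40.19790375]
[ 489.81829469 -201.61082521  132.9853545 ] -2.3736855381200392
```

Request:
move_arm --increments '[[[0.005,0.0008,0.02,0,0.78],[0,0,0.022,0,0.78],[0,0,0.018,0,0.78],[0,0,0.011,0,0.78],[0,0,0,0,0.78]]]'

```text
time_s: 8.57
tool_pos: [489.5, -206.2, 60.3]
tcp_rot: [0.801, -0.599, -0.001, 0.0]
contact_force: [0.6, 0.1, -0.2]
opening: 0.777
gripper_force: 0.0
```

Request:
move_arm --increments '[[[0,0,0,0,0],[0,0,0,0,0],[0,0,0,0,0],[0,0,0,0,0],[0,0,0,0,0]]]' --grip_force 30

```text
time_s: 9.2
tool_pos: [489.7, -207.4, 61.6]
tcp_rot: [0.8, -0.6, 0.0, 0.001]
contact_force: [-3.9, -3.1, 1.5]
opening: 0.504
gripper_force: 33.6
```

Request:
move_arm --increments '[[[0,0,-0.0007,10.5,0],[0,0,-0.0007,10.5,0],[0,0,-0.0007,10.5,0],[0,0,-0.0007,10.5,0],[0,0,-0.0007,10.5,0]]]'

```text
time_s: 9.82
tool_pos: [487.6, -206.7, 64.4]
tcp_rot: [-0.45, 0.893, 0.001, -0.003]
contact_force: [-7.0, -2.1, 3.2]
opening: 0.506
gripper_force: 33.9
```

Request:
move_arm --increments '[[[0,0,-0.0007,10.5,0],[0,0,-0.0007,10.5,0],[0,0,-0.0007,10.5,0],[0,0,-0.0007,10.5,0],[0,0,-0.0007,10.5,0]]]'

```text
time_s: 10.45
tool_pos: [486.8, -204.8, 66.9]
tcp_rot: [-0.009, 1.0, 0.002, -0.004]
contact_force: [-7.0, 0.9, 1.1]
opening: 0.505
gripper_force: 33.5
```

Request:
move_arm --increments '[[[0,0,-0.0007,10.5,0],[0,0,-0.0007,10.5,0],[0,0,-0.0007,10.5,0],[0,0,0,0,0],[0,0,0,0,0]]]'

```text
time_s: 11.08
tool_pos: [487.0, -203.6, 68.5]
tcp_rot: [0.26, 0.966, 0.002, -0.004]
contact_force: [-5.9, 4.0, 0.4]
opening: 0.499
gripper_force: 33.3
```

```bash
python3 -c "
from plan import *
s=env.get_state();print(s['tool_pos'],yawx(s),np.degrees(s['qpos'][5]),s['contact_force'])"
```

```text
[ 487.03783694 -203.60402555   68.47995967] 149.90257222806636 0.0708075183876625 [-5.91283834  3.96475206  0.41769164]
```

Request:
move_arm --increments '[[[0,0,0,0,0.78],[0,0,0,0,0.78],[0,0,0,0,0.78],[0,0,-0.04,0,0.78],[0,0,-0.04,0,0.78]]]'

```text
time_s: 11.7
tool_pos: [490.1, -206.5, 151.0]
tcp_rot: [0.26, 0.966, 0.0, -0.0]
contact_force: [0.6, 0.9, 0.7]
opening: 0.785
gripper_force: 0.0
```

Request:
move_arm --increments '[[[0,0,0,0,0.5],[0,0,0,0,0],[0,0,0,0,0],[0,0,0,0,0],[0,0,0,0,0]]]'

```text
time_s: 12.32
tool_pos: [489.8, -206.4, 149.6]
tcp_rot: [0.26, 0.966, 0.0, -0.001]
contact_force: [-0.4, -0.6, -0.4]
opening: -0.001
gripper_force: 0.0
```

```bash
python3 -c "
from plan import *
plan([454,-77.6,148],106.6,5,0)"
```

```text
from [ 489.8 -206.4  149.6] yawx 149.9 turn 43.3 q6 0.1 step 26.7 8.7
[[0.0191, 0.0187, 0.0003, 8.65, 0], [0.0217, 0.0156, 0.0003, 8.65, 0], [0.0238, 0.0121, 0.0003, 8.65, 0], [0.0254, 0.0084, 0.0003, 8.65, 0], [0.0263, 0.0045, 0.0003, 8.65, 0]]
```

Request:
move_arm --increments '[[[0.019,0.0185,0,8.7,0],[0.0215,0.0155,0,8.7,0],[0.024,0.012,0,8.7,0],[0.0255,0.0085,0,8.7,0],[0.0265,0.0045,0,8.6,0]]]'

```text
time_s: 12.95
tool_pos: [454.0, -77.0, 150.2]
tcp_rot: [0.601, 0.8, 0.0, -0.0]
contact_force: [0.0, 0.7, -0.2]
opening: -0.002
gripper_force: 0.0
```

Request:
move_arm --increments '[[[0,0,0.02,0,0],[0,0,0.01,0,0],[0,0,0,0,0],[0,0,0,0,0],[0,0,0,0,0]]]'

```text
time_s: 13.58
tool_pos: [454.9, -78.3, 121.1]
tcp_rot: [0.599, 0.801, 0.0, 0.001]
contact_force: [0.2, 0.0, 1.3]
opening: 0.001
gripper_force: 0.0
```

```bash
python3 look.py w7; python3 - <<'E'
from bub import *
from plan import *
p,d,i=ld('w7'); h=cv2.cvtColor(p,cv2.COLOR_RGB2HSV).astype(int); H,S,V=h[...,0],h[...,1],h[...,2]
s=env.get_state(); T=R.from_quat(s['tcp_rot'])
m=((H>20)&(H<33)&(S>150)&(V>110)); n,lab,st,ce=cv2.connectedComponentsWithStats(m.astype(np.uint8)); k=1+st[1:,4].argmax()
P,uv=cloud(p,d,i,lab==k); Q=P[np.abs(P[:,2]-np.median(P[:,2]))<4]; q=T.inv().apply(Q-s['tool_pos']); print(st[k],np.median(Q[:,2]),cv2.minAreaRect(q[:,:2].astype(np.float32)),np.percentile(q,[1,50,99],axis=0))
E
```

```text
13.575 [454.9 -78.3 121.1] 106.4
[ 296    6   56  242 7380] 90.98025979300189 ((53.823646545410156, 0.6367177963256836), (27.800556182861328, 128.8859405517578), 89.86802673339844) [[ -7.38730902 -12.9601229   28.1908006 ]
 [ 38.91002418   0.79907624  30.07804282]
 [117.23625271  14.22251092  32.95631242]]
```

View pics/w7.png

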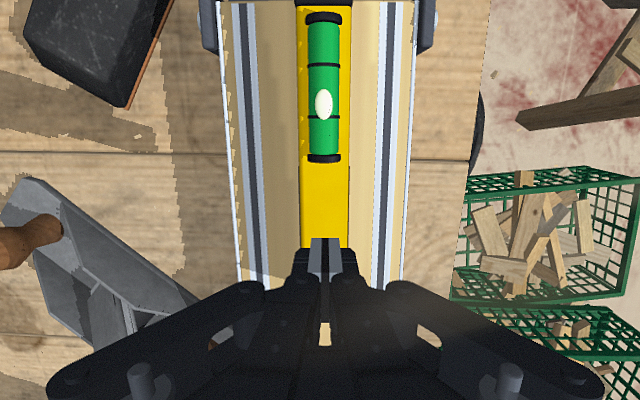

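The level is centred under the closed fingers. The unpressed bubble at (324,104) lies on the foot side of the middle of the lines (v=65 and 117), as expected before seating. Now I press.

Request:
move_arm --increments '[[[0,0,0.015,0,0],[0,0,0.01,0,0],[0,0,0.004,0,0],[0,0,0.002,0,0],[0,0,0.002,0,0]]]'

```text
time_s: 14.25
tool_pos: [454.1, -78.0, 89.8]
tcp_rot: [0.599, 0.801, -0.0, 0.0]
contact_force: [-6.8, 1.2, 17.2]
opening: 0.004
gripper_force: 8.9
```

Request:
move_arm --increments '[[[0,0,0.001,0,0],[0,0,0.001,0,0],[0,0,0.001,0,0],[0,0,0,0,0],[0,0,0,0,0]]]'

```text
time_s: 14.88
tool_pos: [454.4, -78.0, 89.7]
tcp_rot: [0.599, 0.801, -0.0, 0.001]
contact_force: [-10.0, 1.3, 23.5]
opening: 0.0
gripper_force: 11.8
```

Request:
move_arm --increments '[[[0.0003,-0.001,-0.002,0,0],[0.0003,-0.001,-0.002,0,0],[0,0,-0.001,0,0],[0,0,0,0,0],[0,0,0,0,0]]]'

```text
time_s: 15.5
tool_pos: [453.4, -78.1, 90.1]
tcp_rot: [0.599, 0.801, 0.001, 0.001]
contact_force: [2.7, 0.4, 4.3]
opening: -0.006
gripper_force: 2.6
```

Request:
move_arm --increments '[[[0,0,0,0,0],[0,0,0,0,0],[0,0,0,0,0],[0,0,0,0,0],[0,0,0,0,0]]]'

```text
time_s: 16.12
tool_pos: [453.4, -78.1, 90.0]
tcp_rot: [0.599, 0.801, 0.001, 0.001]
contact_force: [3.4, -0.0, 5.4]
opening: 0.001
gripper_force: 2.6
```

```bash
python3 look.py w8; python3 - <<'E'
from bub import *
i,b=bubble('w8',290,0,360,180,96); 
s=env.get_state(); print(s['contact_force'],s['tool_pos'])
p=ld('w8')[0]; c=cv2.resize(p[0:260,220:420],None,fx=2.3,fy=2.3,interpolation=cv2.INTER_CUBIC); save('pics/w8c.png',c)
E
```

```text
16.125 [453.4 -78.1  90. ] 106.5
green rows 5 167 bubble 325.9819004524887 79.43740573152338 61 99 663
dark rows [0, 1, 2, 3, 4, 5, 56, 57, 58, 59, 121, 122, 123, 124, 168, 169, 170, 171, 172, 173, 174, 175, 176]
[2.77164937 0.35854612 4.63005188] [453.41316943 -78.12868006  90.09511541]
```

View pics/w8c.png

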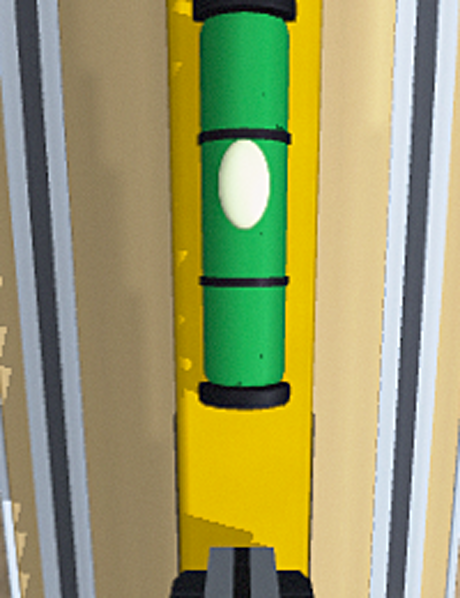

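The pressed bubble is at crop row 184, between the lines at 137 and 281, about 4 mm towards the hinge. That's close to the limit, so I give the knob another 30° or so clockwise.

Request:
move_arm --increments '[[[0,0,-0.02,0,0],[0,0,-0.04,0,0],[-0.033,-0.0005,0,0,0.3],[-0.05,-0.0005,0,0,0.78],[-0.05,-0.0005,0,0,0.78]]]'

```text
time_s: 16.8
tool_pos: [487.3, -206.3, 147.7]
tcp_rot: [0.598, 0.801, -0.0, -0.002]
contact_force: [1.4, -0.3, -0.1]
opening: 0.638
gripper_force: 0.0
```

Request:
move_arm --increments '[[[0,0,0,0,0.78],[0,0,0,0,0.78],[0,0,0,0,0.78],[0,0,0,0,0.78],[0,0,0,0,0.78]]]'

```text
time_s: 17.42
tool_pos: [488.5, -205.2, 149.6]
tcp_rot: [0.598, 0.801, 0.0, 0.0]
contact_force: [0.4, 0.1, 0.2]
opening: 0.781
gripper_force: 0.0
```

```bash
python3 look.py w9; python3 - <<'E'
from bub import *
from plan import *
p,d,i=ld('w9'); h=cv2.cvtColor(p,cv2.COLOR_RGB2HSV).astype(int)
m=((h[...,0]<6)|(h[...,0]>172))&(h[...,1]>130)&(h[...,2]>60); n,lab,st,ce=cv2.connectedComponentsWithStats(m.astype(np.uint8))
s=env.get_state(); T=R.from_quat(s['tcp_rot'])
for k in range(1,n):
    if st[k,4]>400:
        P,uv=cloud(p,d,i,lab==k); zt=np.percentile(P[:,2],95); Q=P[P[:,2]>zt-4]
        c,r=cv2.minEnclosingCircle(Q[:,:2].astype(np.float32)); print(st[k],zt,c,r,'tool',T.inv().apply(np.array([*c,zt])-s['tool_pos']))
print(s['tool_pos'],np.degrees(s['qpos'][5]))
E
```

```text
17.425 [ 488.5 -205.2  149.6] 106.5
[ 291  178   69   73 3627] 102.48400022362036 (489.83966064453125, -204.2808380126953) 22.798295974731445 tool [ 0.66533958  1.48985365 47.17547332]
[ 488.58525459 -205.33250773  149.65929121] 43.44608507725176
```

Request:
move_arm --increments '[[[0.0007,0.0015,0.025,0,0.78],[0,0,0.025,0,0.78],[0,0,0.02,0,0.78],[0,0,0.01,0,0.78],[0,0,0,0,0.78]]]'

```text
time_s: 18.1
tool_pos: [489.3, -204.3, 68.8]
tcp_rot: [0.599, 0.801, -0.0, -0.001]
contact_force: [0.4, -0.1, 0.4]
opening: 0.779
gripper_force: 0.0
```

Request:
move_arm --increments '[[[0,0,0,0,0],[0,0,0,0,0],[0,0,0,0,0],[0,0,0,0,0],[0,0,0,0,0]]]'

```text
time_s: 18.73
tool_pos: [489.2, -205.7, 70.0]
tcp_rot: [0.599, 0.801, -0.001, 0.0]
contact_force: [-4.0, -2.6, 1.9]
opening: 0.506
gripper_force: 33.4
```

Request:
move_arm --increments '[[[0,0,-0.0007,10,0],[0,0,-0.0007,10,0],[0,0,-0.0007,10,0],[0,0,0,0,0],[0,0,0,0,0]]]'

```text
time_s: 19.35
tool_pos: [488.4, -205.6, 71.3]
tcp_rot: [0.786, 0.618, -0.002, -0.0]
contact_force: [-6.5, -2.8, 1.0]
opening: 0.502
gripper_force: 33.3
```

Request:
move_arm --increments '[[[0,0,0,0,0.78],[0,0,0,0,0.78],[0,0,0,0,0.78],[0,0,-0.04,0,0.78],[0,0,-0.035,0,0.78]]]'

```text
time_s: 19.98
tool_pos: [489.9, -204.4, 147.3]
tcp_rot: [0.785, 0.619, 0.0, -0.0]
contact_force: [-0.3, -0.9, -0.3]
opening: 0.784
gripper_force: 0.0
```

Request:
move_arm --increments '[[[0,0,0,-10,0.5],[0,0,0,-10,0],[0,0,0,-10,0],[0,0,0,0,0],[0,0,0,0,0]]]'

```text
time_s: 20.6
tool_pos: [489.9, -204.7, 146.6]
tcp_rot: [0.6, 0.8, 0.0, 0.0]
contact_force: [0.1, -0.8, 0.1]
opening: -0.001
gripper_force: 0.0
```

```bash
python3 -c "
from plan import *
plan([454,-78.3,148],106.6,5,0)"
```

```text
from [ 489.9 -204.7  146.6] yawx 106.3 turn -0.3 q6 43.8 step 26.3 -0.1
[[0.0263, 0.0002, -0.0003, -0.05, 0], [0.0263, 0.0002, -0.0003, -0.05, 0], [0.0263, 0.0003, -0.0003, -0.05, 0], [0.0263, 0.0003, -0.0003, -0.05, 0], [0.0263, 0.0003, -0.0003, -0.05, 0]]
```

Request:
move_arm --increments '[[[0.0265,0.0002,0,-0.3,0],[0.0265,0.0002,0,0,0],[0.0265,0.0003,0,0,0],[0.0265,0.0003,0,0,0],[0.0265,0.0003,0,0,0]]]'

```text
time_s: 21.22
tool_pos: [452.8, -76.6, 146.6]
tcp_rot: [0.597, 0.802, 0.0, 0.0]
contact_force: [1.5, 0.3, -0.4]
opening: 0.003
gripper_force: 0.0
```

Request:
move_arm --increments '[[[0,0,0.015,0,0],[0,0,0.015,0,0],[0,0,0.012,0,0],[0,0,0,0,0],[0,0,0,0,0]]]'

```text
time_s: 21.85
tool_pos: [453.1, -77.9, 104.5]
tcp_rot: [0.597, 0.802, -0.0, -0.0]
contact_force: [0.1, 0.5, -0.3]
opening: -0.003
gripper_force: 0.0
```

Request:
move_arm --increments '[[[0,0,0.008,0,0],[0,0,0.003,0,0],[0,0,0.002,0,0],[0,0,0.001,0,0],[0,0,0,0,0]]]'

```text
time_s: 22.48
tool_pos: [453.4, -78.0, 91.1]
tcp_rot: [0.597, 0.803, -0.0, 0.001]
contact_force: [-0.8, -1.8, 3.2]
opening: 0.002
gripper_force: 1.7
```

Request:
move_arm --increments '[[[0,0,0.001,0,0],[0,0,0,0,0],[0,0,0,0,0],[0,0,0,0,0],[0,0,0,0,0]]]'

```text
time_s: 23.1
tool_pos: [453.4, -78.0, 90.9]
tcp_rot: [0.597, 0.803, -0.0, 0.001]
contact_force: [-1.7, -1.9, 8.0]
opening: 0.001
gripper_force: 3.7
```

Request:
move_arm --increments '[[[0,-0.0003,0.001,0,0],[0,-0.0003,0.0005,0,0],[0,0,0,0,0],[0,0,0,0,0],[0,0,0,0,0]]]'

```text
time_s: 23.72
tool_pos: [453.4, -78.1, 90.8]
tcp_rot: [0.596, 0.803, 0.0, 0.002]
contact_force: [-2.9, -1.1, 13.1]
opening: -0.0
gripper_force: 6.2
```

Request:
move_arm --increments '[[[0,0,0,0,0],[0,0,0,0,0],[0,0,0,0,0],[0,0,0,0,0],[0,0,0,0,0]]]'

```text
time_s: 24.35
tool_pos: [453.5, -78.1, 90.9]
tcp_rot: [0.597, 0.803, 0.0, 0.002]
contact_force: [-4.2, -1.1, 11.8]
opening: -0.004
gripper_force: 6.2
```

```bash
python3 look.py w10; python3 - <<'E'
from bub import *
i,b=bubble('w10',290,0,360,180,96); 
s=env.get_state(); print(s['contact_force'],s['tool_pos'])
E
```

```text
24.35 [453.5 -78.1  90.9] 106.8
green rows 4 166 bubble 327.91653786707883 88.39412673879444 70 107 647
dark rows [0, 1, 2, 3, 4, 55, 56, 57, 58, 120, 121, 122, 123, 167, 168, 169, 170, 171, 172, 173, 174, 175]
[-2.63507725 -1.49744939 12.28884597] [453.43613094 -78.07169088  90.84499582]
```

Request:
move_arm --increments '[[[0,-0.0005,0,0,0],[0,0,0,0,0],[0,0,0,0,0],[0,0,0,0,0],[0,0,0,0,0]]]'

```text
time_s: 25.02
tool_pos: [453.4, -78.1, 90.9]
tcp_rot: [0.596, 0.803, 0.001, 0.002]
contact_force: [-2.6, -0.9, 11.9]
opening: -0.001
gripper_force: 5.9
```

Request:
move_arm --increments '[[[0,0,0,0,0],[0,0,0,0,0],[0,0,0,0,0],[0,0,0,0,0],[0,0,0,0,0]]]'

```text
time_s: 25.65
tool_pos: [453.4, -78.1, 90.9]
tcp_rot: [0.596, 0.803, 0.001, 0.002]
contact_force: [-2.3, -0.9, 11.4]
opening: 0.002
gripper_force: 5.9
```

```bash
python3 look.py w11; python3 - <<'E'
from bub import *
i,b=bubble('w11',290,0,360,180,96); 
s=env.get_state(); print(s['contact_force'],s['tool_pos'])
E
```

```text
25.65 [453.4 -78.1  90.9] 106.8
green rows 4 166 bubble 328.0184331797235 88.46543778801843 70 107 651
dark rows [0, 1, 2, 3, 4, 55, 56, 57, 58, 120, 121, 122, 123, 167, 168, 169, 170, 171, 172, 173, 174, 175]
[-2.02722124 -1.55806606 10.88181655] [453.42641821 -78.07812987  90.87727671]
```

View pics/w11.png

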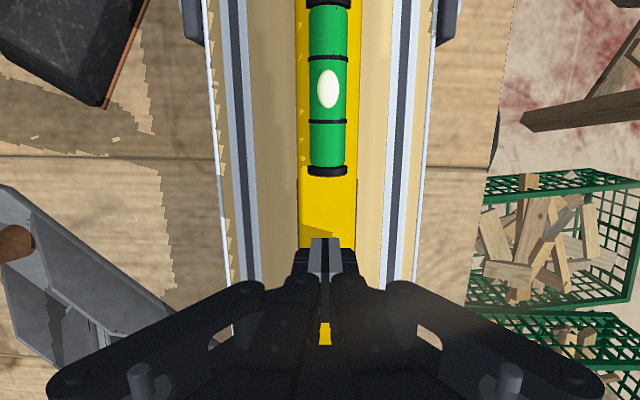

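The bubble at (328,88) stands midway between the lines at v=57 and 121, under a steady press of about 11 N. Only the level is touched, so I hand in.

```bash
python3 -c "
from plant import env
print(env.sign_off())"
```

```text
the job is handed in; nothing more can be done
None
```

The job is handed in at about 26 s: the level lies lengthwise on the board within about 4 mm of the spot, and the bubble is centred between the lines under a steady press of about 11 N.

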